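Nip the die and start the pellet press

TASK

Get the pellet press going on the die that stands in it: wind the handwheel clockwise until the screw bears firmly on the die, and swing the release valve lever from open fully round to shut. Only when both are done, turn the pump switch from off to on. Do not shift the die, and leave the jar, the mortar and the spare die on the bench where they are.

Things in the scene. Friction and masses are not known exactly. Their poses are not given: they have to be found in the camera images.
- press: Laboratory pellet press, fixed to the bench. White cabinet 260 x 440 mm (x, y), its steel deck 85 mm high; a two-column frame stands on the left half (+y), the controls on the right half of the deck. Origin: centre of the underside; x to the back (away from the robot), y left, z up. Grey crosshead over (0, 115 mm), 62 x 176 mm, height 188 to 222 mm, column nuts to 235; clear side guards below it.
- nip_screw: Vertical screw through the crosshead, ending in a flat steel foot 40 mm in diameter. Origin: centre of the foot's underside, on the frame's axis at (0, 115 mm) of the press. It only moves up and down, driven by the handwheel: 8 mm down per clockwise turn. It starts 6 to 14 mm above the die and bears on it when its origin is 55 mm above the die's origin.
- handwheel (a joint): Angle of the black handwheel on the screw, rad: 0 = screw fully up, grows clockwise seen from above as screw and wheel go down together (8 mm per 6.283 rad); starts at 1.5 to 7.6. Wheel 120 mm in diameter, vertical axis, light drag (about 1.5 N at the crank), stays where left. The foot meets the die at 12.57; from there it gets firm (4 N at the crank) and stops dead at about 13.0. Then leave it.
- wheel_hub (a point): Top centre of the handwheel's hub, on its vertical axis; 96 mm above the foot's underside.
- crank_mid (a point): A point on the axis of the crank grip: an upright round black handle 20 mm in diameter, 45 mm tall (26 mm below this point, 19 mm above), free to revolve on its pin, standing on the wheel's rim 48 mm from the wheel's axis. At wheel angle q it lies from the axis in the direction -q about z, from the press's x axis. The rim's top is 29 mm below this point.
- release_lever (a joint): Angle of the release valve lever about its vertical axis, rad: 0 = open (lever points to the press's right, -y), 1.571 = shut (points to the front, -x); grows clockwise seen from above. Starts open. A spring catch draws it to the nearer end and holds it there; leaving an end takes up to 4 N at the grip.
- lever_grip (a point): Middle of the upright round black grip (20 mm in diameter, 32 mm tall) at the end of the release valve's lever, 70 mm from its pivot. The steel lever bar, 12 mm wide, has its top 18 mm below this point; the point is 46 mm above the deck.
- lever_pivot (a point): On the axis of the release valve, at the height of lever_grip.
- pump_switch (a joint): Angle of the rotary pump switch about its vertical axis, rad: 0 = off (bar handle along the press's y axis, its white line to +y), 1.047 = on (60 degrees clockwise seen from above, a stop). Starts off. A spring catch draws it to the nearer end and holds it there; it takes up to 0.14 N m to turn.
- switch_grip (a point): On the axis of the pump switch's black bar handle (60 mm long, 14 mm wide, 30 mm tall), on the right front of the deck: 9 mm below the handle's top, 45 mm above the deck. A round boss below the bar, 46 mm wide, has its top 23 mm below this point. A low round pressure gauge lies behind the switch.
- die: Loaded steel pressing die, 55 mm tall, loose, standing on the ram below the screw: a 48 mm base, a 42 mm body and an 18 mm plunger on top. Origin: centre of its underside. Mass about 0.5 kg.
- jar: White screw-cap jar, 60 mm in diameter, 85 mm tall, loose on the bench beside the press. Origin: centre of its underside.
- mortar: Stone mortar bowl, 84 mm in diameter, 34 mm tall, loose on the bench beside the press. Origin: centre of its underside.
- spare_die: Spare steel die, 60 mm in diameter, 58 mm tall, loose on the bench beside the press. Origin: centre of its underside.
Not all that is in view belongs to the job. Leave any green or pink look-alike of the die alone.

How it is judged:
By the outcome, as a careful person would: the job done as asked, in the order asked, and still so for the second after the job is handed in, with the robot touching nothing.
It also fails if it takes over 61 s, if anything falls off the work surface, if the arm or the gripper's body presses on something with over 40 N, if the wrist force passes 120 N, or if a joint passes its speed limit or range.

ROBOT

A 6-joint arm with a two-finger parallel gripper is mounted at the origin on the work surface. World frame = base frame: x ahead of the robot, y to its left, z up, the work surface at z = 0. Lengths are in m, angles in rad, forces in N, time in s.
With the tool pointing down it reaches from about 0.375 to 0.975 m from the base axis. Payload 3.8 kg.
Tool frame: the origin (TCP) lies at the very end of the fingers, on their centre line; the grasp point (between the pads) lies 19 mm behind it; z points along the fingers, y is the line along which they close (so a half turn about z gives the same grasp; the last joint's range is limited). The gripper opens to 85 mm and grips with 20 to 120 N. Pads are 22 mm wide; open, the fingers measure 114 mm over their backs; the gripper's body (76 mm by 85 mm) begins 54 mm behind the grasp point. The pads swing forward as they close: fully open they stand 13 mm farther back than shut.
Start: joints at [1.186, 0.264, 1.604, -0, 1.274, -0.037], TCP at [0.23, 0.635, 0.231] pointing down, gripper open.
Joint ranges: [-2.63, 2.63], [-0.94, 2.18], [0.31, 2.57], [-1.31, 4.45], [0, 2.66], [-2.55, 2.55]. Speed limits (rad/s): [2.57, 2.57, 3.14, 3.14, 3.14, 3.14].

INTERFACE

Orientations are given as a rotation vector (axis times angle).
In Python, from workcell import bot, vision gives the robot as it stands. The module is installed in compiled form; this text tells all that it offers.
- The arm moves only by the tool play_rows, never from a script. Its argument "moves" is a list that holds one entry, the list of rows, each a list of 7 numbers: the turn, a rotation vector about the tool's x, y, z as a fraction of full scale, then the shift along the tool's x, y, z as a fraction of full scale, then the finger opening in mm, from 0 to 85.4. In form: [[[ax, ay, az, x, y, z, jaw], ...]]. A call has 1 to 5 rows; each row shifts and turns the commanded pose from where the row before left it, along the tool's axes as they then stand; what a row does not reach is not made up. Full scale, the value 1, is 0.1 m for a shift and 0.5 rad for a turn. A row lasts 1/12 s, in which the tool goes at most 41.7 mm and 7.16 degrees, less where a joint would pass 70% of its speed; a pose out of reach is approached as far as the arm can. A call with a number of a shift or a turn outside -1 to 1 is refused whole. A call with a gripper value outside its range is refused whole. The fingers move at their own pace and stop on an object; "newtons" is the grip in N (left out, the last holds). Time passes only in rows, so rows that do not move let the fingers close. It gives the time, the measured TCP pose, the force, the opening and the grip force at its end, in the units of the state.
- bot.read_state(): the state, without advancing time (a new reading comes with each control period).
- vision.read_camera(name): name is "scene" or "top" or "wrist"; returns a dict with "image" (400x640x3 uint8, red, green, blue), "depth" (400x640 float32, m along the optical axis (not along the pixel's ray), 0 where there is no reading), "K" (3x3 intrinsics, pixels), "R" (3x3) and "t" (3): a world point X has camera coordinates R X + t. Camera axes: x right, y down, z forward; pixel columns grow to the right and rows downward; lengths in m; the calibration is good to about 2 mm. A picture is of the moment at which its call begins.
- bot.finish_job(): hands the job in; it is judged then, once.
The state is a dict: "time": time; "q": joint angles; "joint_vel": joint speeds; "joint_torque": joint torques, N m; "tool_pos": TCP position; "tcp_rot": TCP orientation; "wrist_force": force on the tool from outside, world axes, zero at the start; "torque": the same for the moment, N m; "width": opening from 0.0 (shut) to 1.0 (fully open); "grip_force": force on a finger pad.
Only numpy, scipy, OpenCV 4.12 (cv2) and the standard library are available. Lean on these libraries where they do the work, as an engineer would, in place of code of your own. Each camera call takes 0.05 s, during which the arm holds its last target. There are 200 camera calls.

## Working session

There is one attempt and no reset: what is moved stays moved. The work goes in short steps, Python scripts to look and compute and a tool call to move; the robot and the scene stay as the last step left them, time stands still between calls to the robot, and variables do not carry over. Pictures are saved under pics/ and viewed, at most 10 in all, crops included, and the job is handed in when it is done.

Besides the shell and the picture viewer there is one more tool, called after "Call:" by a JSON object that holds its "api" and its "payload", one argument or row to a line. play_rows: Moves the arm, as the interface text tells. Its arguments: {"type":"object","properties":{"moves":{"type":"array","items":{"type":"array","items":{"type":"array","items":{"type":"number"}}}},"newtons":{"type":"number"}},"required":["moves"]}

```bash
mkdir -p pics; cat > h.py <<'E'
import numpy as np, cv2
from workcell import bot, vision
def cam(n):
    c=vision.read_camera(n); return c
def save(c,f): cv2.imwrite('pics/'+f,c['image'][:,:,::-1])
def pts(c):
    d=c['depth']; v,u=np.indices(d.shape); K=c['K']
    P=np.stack([(u-K[0,2])/K[0,0]*d,(v-K[1,2])/K[1,1]*d,d],-1)
    return (P-c['t'])@c['R']
def ray(c,u,v,z):
    o=-c['R'].T@c['t']; r=c['R'].T@np.linalg.inv(c['K'])@np.array([u,v,1.])
    return o+r*(z-o[2])/r[2]
E
python3 - <<'E'
from h import *
for n in('top','scene'):
    c=cam(n);save(c,n+'1.png');np.savez('/tmp/'+n+'.npz',**c);print(n,-c['R'].T@c['t'],c['R'][2],c['K'][0])
s=bot.read_state();print(s['time'],s['tool_pos'],s['tcp_rot'],s['width'])
E
```

```text
top [0.48578091 0.00203405 1.13936876] [ 0.11830736  0.03574362 -0.99233349] [414.04242451   0.         320.38760679]
scene [ 1.09298049 -0.31423211  1.041287  ] [-0.47988002  0.3234703  -0.81552568] [423.41985119   0.         319.20669126]
0.1 [0.22981018 0.63397713 0.23006176] [-0.54342696 -3.0938187   0.00313639] 1.0011427628495837
```

View pics/top1.png

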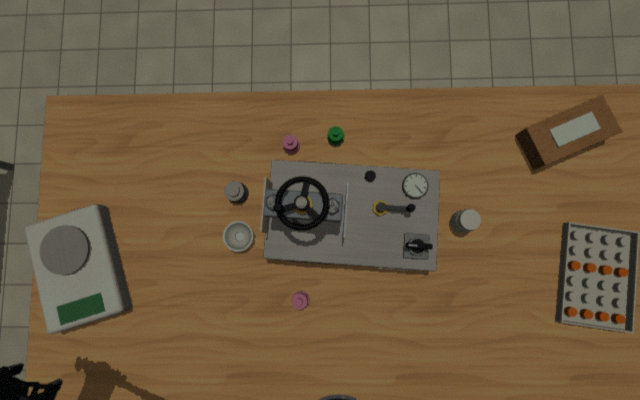

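View pics/scene1.png

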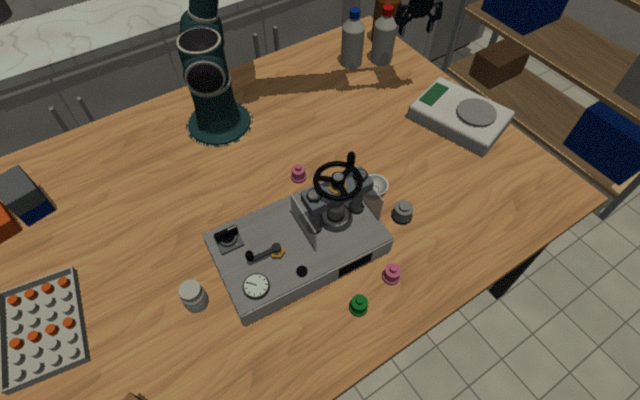

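```bash
cat > m.py <<'E'
from h import *
from scipy.optimize import least_squares
res={}
for n in('top','scene'):
    c=dict(np.load('/tmp/'+n+'.npz'));P=pts(c);z=P[...,2];im=c['image'].astype(int);mx=im.max(-1)
    box=(P[...,0]>.2)&(P[...,0]<.9)&(abs(P[...,1])<.4)&(c['depth']>0)
    m=box&(z>.075)&(z<.095)
    q=P[m][:,:2].astype(np.float32)
    n0,lab,st,_=cv2.connectedComponentsWithStats(m.astype(np.uint8));k=1+st[1:,4].argmax()
    q=P[lab==k][:,:2].astype(np.float32);print(n,'deck',cv2.minAreaRect(q),np.median(z[lab==k]))
    w=box&(z>.24)&(z<.5)&(mx<70)
    print('wheel n',w.sum(),np.percentile(z[w],[1,10,50,90,99]))
    Q=P[w];print('top pts',Q[Q[:,2]>np.percentile(Q[:,2],97)].mean(0)); 
    R=Q[abs(Q[:,2]-np.median(Q[:,2]))<.015]; 
    print('circle',cv2.minEnclosingCircle(R[:,:2].astype(np.float32)))
    b=box&(z>.1)&(z<.18)&(mx<75)
    n0,lab,st,ce=cv2.connectedComponentsWithStats(b.astype(np.uint8))
    for i in range(1,n0):
        if st[i,4]>12: print('blk',ce[i].round(1),st[i,4],P[lab==i].mean(0).round(4),z[lab==i].max().round(4))
    u=(270,150,190,130) if n=='top' else (200,140,210,160)
    x,y,ww,h=u;cr=c['image'][y:y+h,x:x+ww,::-1];cv2.imwrite(f'pics/{n}c.png',cv2.resize(cr,None,fx=3.8,fy=3.8,interpolation=cv2.INTER_CUBIC))
E
python3 m.py
```

```text
top deck ((0.582241415977478, -0.039071857929229736), (0.4376053810119629, 0.2580735683441162), 85.49601745605469) 0.08481856473217056
wheel n 1337 [0.24659131 0.24966702 0.25289263 0.26083003 0.30348667]
top pts [0.57810989 0.12046752 0.30270705]
circle ((0.5922032594680786, 0.07498979568481445), 0.05994170159101486)
blk [268.3 184.4] 47 [0.6523 0.1655 0.141 ] 0.1772
blk [394.5 207.8] 242 [ 0.5937 -0.1432  0.1207] 0.1504
blk [265.  223.9] 84 [0.5554 0.1732 0.1391] 0.1773
blk [304.2 221.4] 24 [0.5635 0.0806 0.1012] 0.1036
blk [418.2 246.4] 294 [ 0.4988 -0.1976  0.1235] 0.1437
scene deck ((0.5863688588142395, -0.04051387310028076), (0.4377525746822357, 0.2609594762325287), 85.52788543701172) 0.08390813906987404
wheel n 1060 [0.24300179 0.24755691 0.25198689 0.26357834 0.30151496]
top pts [0.58207273 0.11895583 0.30061826]
circle ((0.5957469344139099, 0.07397529482841492), 0.06017351150512695)
blk [363.  199.9] 205 [0.6137 0.1483 0.1333] 0.1764
blk [303.3 223.2] 308 [ 0.5906 -0.0239  0.1376] 0.1778
blk [336.6 214.1] 265 [0.6077 0.0679 0.1242] 0.1708
blk [314.8 221.1] 113 [0.5991 0.0055 0.1328] 0.1604
blk [226.6 236.2] 309 [ 0.5096 -0.201   0.1232] 0.1414
blk [262.6 253. ] 264 [ 0.5994 -0.148   0.12  ] 0.1484
```

View pics/topc.png

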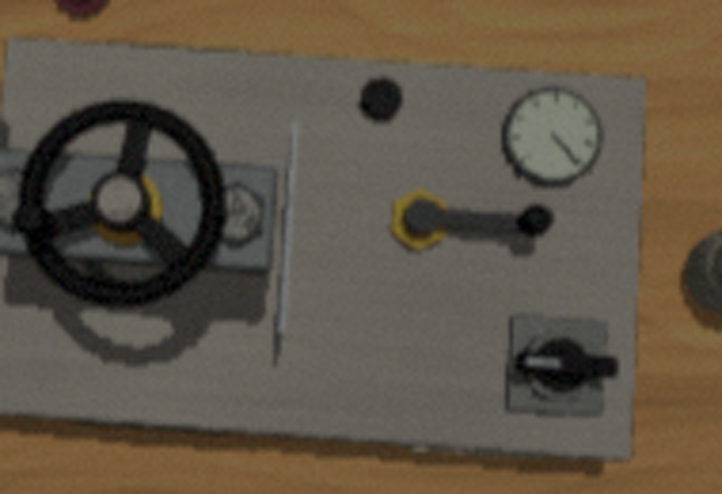

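View pics/scenec.png

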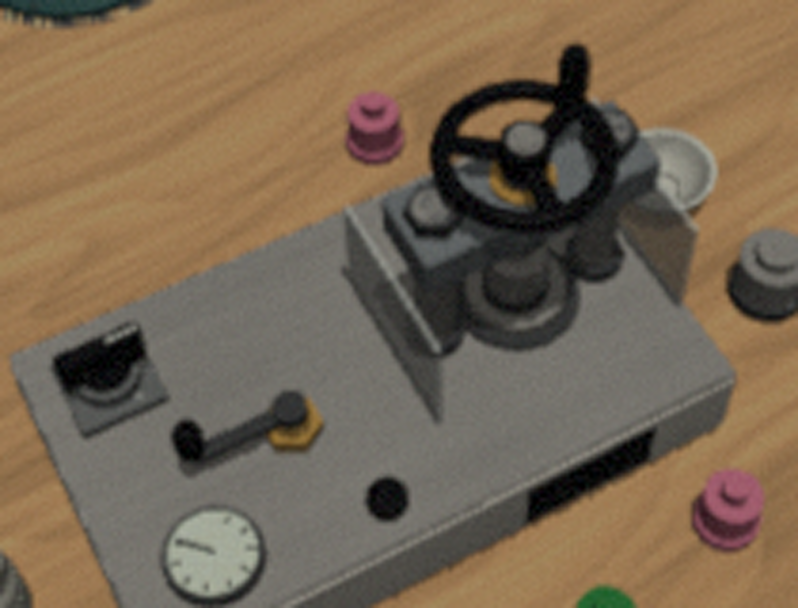

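```bash
python3 - <<'E'
from h import *
for n in('top','scene'):
    c=dict(np.load('/tmp/'+n+'.npz'));P=pts(c);z=P[...,2];mx=c['image'].max(-1)
    X,Y=P[...,0],P[...,1]
    def show(l,m):
        Q=P[m];print(n,l,m.sum(),'mean',Q.mean(0).round(4),'mid',((Q.min(0)+Q.max(0))/2).round(4),np.ptp(Q,axis=0).round(3))
    L=(abs(X-.6)<.05)&(abs(Y+.14)<.07)
    show('levergrip',L&(z>.143)&(z<.155)&(mx<75))
    show('leverblob',L&(z>.105)&(z<.155)&(Y>-.12)&(Y<-.08))
    S=(abs(X-.5)<.05)&(abs(Y+.2)<.06)
    show('switch',S&(z>.134))
    Q=P[S&(z>.134)][:,:2].astype(np.float32);print(cv2.minAreaRect(Q))
    show('crank',(abs(X-.58)<.04)&(abs(Y-.12)<.04)&(z>.297)&(z<.32))
    show('hub',(abs(X-.594)<.012)&(abs(Y-.0745)<.012)&(z>.24))
    W=(np.hypot(X-.594,Y-.0745)<.075)&(z>.24)&(z<.275); show('wheel',W)
    yaw=np.radians(-4.5);R=np.array([[np.cos(yaw),-np.sin(yaw)],[np.sin(yaw),np.cos(yaw)]])
    for l,m in(('grip',L&(z>.143)&(z<.155)&(mx<75)),('sw',S&(z>.134))): print(l,'pressframe',(R.T@(P[m][:,:2].mean(0)-[.584,-.04])).round(4))
E
```

```text
top levergrip 32 mean [ 0.5919 -0.1799  0.1466] mid [ 0.5925 -0.1795  0.1469] [0.015 0.014 0.007]
top leverblob 71 mean [ 0.5967 -0.1094  0.1163] mid [ 0.5977 -0.1089  0.1147] [0.023 0.02  0.013]
top switch 148 mean [ 0.4999 -0.1982  0.1381] mid [ 0.4996 -0.1984  0.1389] [0.015 0.059 0.01 ]
((0.5000497102737427, -0.1984701305627823), (0.059796884655952454, 0.013895983807742596), 85.56754302978516)
top crank 54 mean [0.5776 0.1204 0.3019] mid [0.5778 0.1202 0.3016] [0.015 0.014 0.008]
top hub 122 mean [0.5931 0.075  0.2632] mid [0.5941 0.0751 0.2635] [0.024 0.022 0.008]
top wheel 1367 mean [0.5917 0.0718 0.2538] mid [0.5917 0.074  0.2581] [0.116 0.117 0.033]
grip pressframe [ 0.0189 -0.1388]
sw pressframe [-0.0715 -0.1644]
scene levergrip 29 mean [ 0.5953 -0.1811  0.1458] mid [ 0.596  -0.1813  0.1458] [0.015 0.016 0.005]
scene leverblob 74 mean [ 0.6019 -0.1109  0.1146] mid [ 0.6005 -0.1099  0.1128] [0.023 0.02  0.016]
scene switch 120 mean [ 0.5042 -0.1989  0.1373] mid [ 0.5035 -0.1991  0.1377] [0.02  0.059 0.007]
((0.5031196475028992, -0.19908998906612396), (0.05901343375444412, 0.01629325933754444), 82.98876190185547)
scene crank 35 mean [0.5818 0.1191 0.3005] mid [0.5804 0.1195 0.3006] [0.016 0.016 0.006]
scene hub 80 mean [0.5953 0.0739 0.262 ] mid [0.5941 0.0746 0.2567] [0.023 0.023 0.019]
scene wheel 1083 mean [0.5984 0.0713 0.2526] mid [0.595  0.0729 0.2577] [0.118 0.118 0.034]
grip pressframe [ 0.0223 -0.1398]
sw pressframe [-0.0671 -0.1647]
```

Call:
{"api": "play_rows", "payload": {
  "moves": [
    [[0,0,0.236,0,0,-0.35,85],[0,0,0.236,0,0,-0.35,85],[0,0,0.236,0,0,-0.35,60],[0,0,0.236,0,0,-0.35,45],[0,0,0.236,0,0,0,45]]
  ],
  "newtons": 40
}}

```text
time: 0.52
tool_pos: [0.2311, 0.6371, 0.381]
tcp_rot: [-1.427, -2.797, -0.021]
wrist_force: [0.7, 0.4, 2.2]
width: 0.599
grip_force: 0.0
```

Call:
{"api": "play_rows", "payload": {
  "moves": [
    [[0,0,0.236,0,0,0,45],[0,0,0.236,0,0,0,45],[0,0,0.236,0,0,0,45],[0,0,0.236,0,0,0,45],[0,0,0.236,0,0,0,45]]
  ]
}}

```text
time: 0.93
tool_pos: [0.2299, 0.6343, 0.3705]
tcp_rot: [2.179, 2.262, -0.002]
wrist_force: [0.6, -0.7, 0.5]
width: 0.528
grip_force: 0.0
```

Call:
{"api": "play_rows", "payload": {
  "moves": [
    [[0,0,0.236,0,0,0,45],[0,0,0,0,0,0,45]]
  ]
}}

```text
time: 1.1
tool_pos: [0.23, 0.6343, 0.3705]
tcp_rot: [2.306, 2.133, -0.002]
wrist_force: [0.4, -0.7, -0.1]
width: 0.525
grip_force: 0.0
```

Call:
{"api": "play_rows", "payload": {
  "moves": [
    [[0,0,0,-0.286,0.229,0,45],[0,0,0,-0.286,0.229,0,45],[0,0,0,-0.286,0.229,0,45],[0,0,0,-0.286,0.229,0,45],[0,0,0,-0.286,0.229,0,45]]
  ]
}}

```text
time: 1.52
tool_pos: [0.334, 0.4819, 0.3708]
tcp_rot: [2.298, 2.142, -0.001]
wrist_force: [1.3, 1.0, 0.1]
width: 0.528
grip_force: 0.0
```

Call:
{"api": "play_rows", "payload": {
  "moves": [
    [[0,0,0,-0.286,0.229,0,45],[0,0,0,-0.286,0.229,0,45],[0,0,0,-0.286,0.229,0,45],[0,0,0,-0.286,0.229,0,45],[0,0,0,-0.286,0.229,0,45]]
  ]
}}

```text
time: 1.93
tool_pos: [0.4375, 0.3306, 0.3711]
tcp_rot: [-2.299, -2.141, 0.0]
wrist_force: [0.7, -0.3, 0.3]
width: 0.526
grip_force: 0.0
```

Call:
{"api": "play_rows", "payload": {
  "moves": [
    [[0,0,0,-0.286,0.229,0,45],[0,0,0,-0.286,0.229,0,45],[0,0,0,-0.286,0.229,0,45],[0,0,0,-0.286,0.229,0,45],[0,0,0,-0.286,0.229,0,45]]
  ]
}}

```text
time: 2.35
tool_pos: [0.541, 0.1793, 0.3711]
tcp_rot: [-2.299, -2.141, 0.0]
wrist_force: [0.4, 1.0, 0.2]
width: 0.527
grip_force: 0.0
```

Call:
{"api": "play_rows", "payload": {
  "moves": [
    [[0,0,0,-0.286,0.229,0,45],[0,0,0,-0.286,0.229,0,45],[0,0,0,0,0,0,45],[0,0,0,0,0,0,45]]
  ]
}}

```text
time: 2.68
tool_pos: [0.5824, 0.1188, 0.3704]
tcp_rot: [-2.303, -2.135, 0.002]
wrist_force: [-0.1, 0.9, -0.0]
width: 0.527
grip_force: 0.0
```

```bash
python3 - <<'E'
from h import *
c=cam('wrist');save(c,'w1.png');P=pts(c);z=P[...,2]
m=(c['depth']>0)&(z>.294)&(z<.31)&(abs(P[...,0]-.58)<.03)&(abs(P[...,1]-.12)<.03);print(m.sum(),P[m].mean(0),P[m].min(0),P[m].max(0))
s=bot.read_state();print(s['time'],s['tool_pos'],s['tcp_rot'],s['q'])
E
```

```text
498 [0.58015481 0.12339689 0.30118215] [0.57109365 0.11344938 0.29414175] [0.58918678 0.13081499 0.3042769 ]
2.7333 [0.58177845 0.12002639 0.37060415] [-2.30176969e+00 -2.13621334e+00  1.37205849e-03] [1.61183901e-01 5.77680392e-02 1.58948262e+00 5.84897293e-04
 1.49577940e+00 2.35713890e-01]
```

View pics/w1.png

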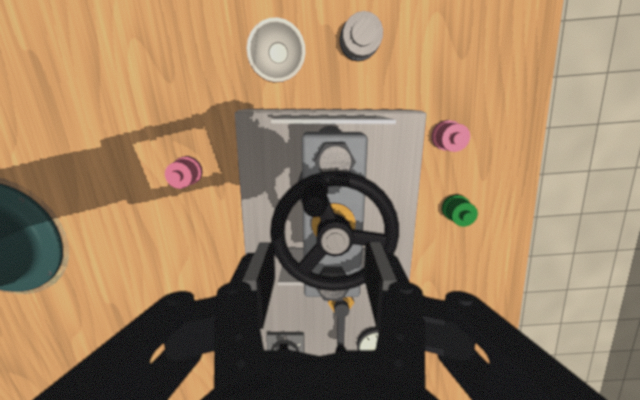

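Call:
{"api": "play_rows", "payload": {
  "moves": [
    [[0,0,0,0,-0.015,0.27,45],[0,0,0,0,0,0.27,45],[0,0,0,0,0,0.27,45],[0,0,0,0,0,0.25,45],[0,0,0,0,0,0,45]]
  ]
}}

```text
time: 3.15
tool_pos: [0.5758, 0.1217, 0.2588]
tcp_rot: [-2.295, -2.136, 0.014]
wrist_force: [-0.7, -0.2, -1.5]
width: 0.53
grip_force: 0.0
```

Call:
{"api": "play_rows", "payload": {
  "moves": [
    [[0,0,0,0,0,0,10],[0,0,0,0,0,0,10],[0,0,0,0,0,0,10],[0,0,0,0,0,0,10],[0,0,0,0,0,0,10]]
  ]
}}

```text
time: 3.57
tool_pos: [0.5809, 0.1218, 0.2673]
tcp_rot: [2.303, 2.137, 0.005]
wrist_force: [-0.8, 3.3, 2.8]
width: 0.216
grip_force: 40.1
```

```bash
cat > arc.py <<'E'
import numpy as np,sys
# press-frame start angle deg, total deg clockwise, n rows, radius, dz total
a0,tot,n,r,dz=map(float,sys.argv[1:]);n=int(n)
a=np.radians(a0-np.linspace(0,tot,n+1));px,py=r*np.cos(a),r*np.sin(a)
for i in range(n):
    if i%5==0: print()
    print([round(v,3) for v in((py[i+1]-py[i])*10,(px[i+1]-px[i])*10,dz/n*10)],end=' ')
E
python3 - <<'E'
from h import *
s=bot.read_state();p=s['tool_pos'];print(s['time'],p,s['grip_force'],s['width'],s['wrist_force'])
y=np.radians(-4.5);d=p[:2]-np.array([.594,.0745]);print(np.hypot(*d),np.degrees(np.arctan2(d[1],d[0])-y))
E
python3 arc.py 111.7 360 24 .048 .008
```

```text
3.5667 [0.58090427 0.12177974 0.26731453] 40.10527515783906 0.21646830877015005 [-0.78960695  3.27176682  2.77389722]
0.04905988412231373 109.98188183183363

[np.float64(0.031), np.float64(0.121), 0.003] [np.float64(-0.002), np.float64(0.125), 0.003] [np.float64(-0.034), np.float64(0.121), 0.003] [np.float64(-0.064), np.float64(0.108), 0.003] [np.float64(-0.09), np.float64(0.087), 0.003] 
[np.float64(-0.109), np.float64(0.061), 0.003] [np.float64(-0.121), np.float64(0.031), 0.003] [np.float64(-0.125), np.float64(-0.002), 0.003] [np.float64(-0.121), np.float64(-0.034), 0.003] [np.float64(-0.108), np.float64(-0.064), 0.003] 
[np.float64(-0.087), np.float64(-0.09), 0.003] [np.float64(-0.061), np.float64(-0.109), 0.003] [np.float64(-0.031), np.float64(-0.121), 0.003] [np.float64(0.002), np.float64(-0.125), 0.003] [np.float64(0.034), np.float64(-0.121), 0.003] 
[np.float64(0.064), np.float64(-0.108), 0.003] [np.float64(0.09), np.float64(-0.087), 0.003] [np.float64(0.109), np.float64(-0.061), 0.003] [np.float64(0.121), np.float64(-0.031), 0.003] [np.float64(0.125), np.float64(0.002), 0.003] 
[np.float64(0.121), np.float64(0.034), 0.003] [np.float64(0.108), np.float64(0.064), 0.003] [np.float64(0.087), np.float64(0.09), 0.003] [np.float64(0.061), np.float64(0.109), 0.003]
```

Call:
{"api": "play_rows", "payload": {
  "moves": [
    [[0,0,0,0.031,0.121,0.003,10],[0,0,0,-0.002,0.125,0.003,10],[0,0,0,-0.034,0.121,0.003,10],[0,0,0,-0.064,0.108,0.003,10],[0,0,0,-0.09,0.087,0.003,10]]
  ]
}}

```text
time: 3.98
tool_pos: [0.6351, 0.0989, 0.2655]
tcp_rot: [2.302, 2.137, -0.005]
wrist_force: [-10.2, -4.6, 8.5]
width: 0.214
grip_force: 41.0
```

```bash
cat > st.py <<'E'
from h import *
s=bot.read_state();p=s['tool_pos'];print(s['time'],p.round(4),s['grip_force'],s['width'],s['wrist_force'].round(1))
y=np.radians(-4.5);d=p[:2]-np.array([.594,.0745]);print(np.hypot(*d),np.degrees(np.arctan2(d[1],d[0])-y))
E
python3 st.py
```

```text
3.9833 [0.6351 0.0989 0.2655] 40.96491315867752 0.2138582458172793 [-10.2  -4.6   8.5]
0.047802464844903254 35.198395562825986
```

Call:
{"api": "play_rows", "payload": {
  "moves": [
    [[0,0,0,-0.109,0.051,0,10],[0,0,0,-0.121,0.021,0,10],[0,0,0,-0.125,-0.002,0,10],[0,0,0,-0.121,-0.034,0,10],[0,0,0,-0.108,-0.064,0.003,10]]
  ]
}}

```text
time: 4.4
tool_pos: [0.6281, 0.0424, 0.264]
tcp_rot: [-2.303, -2.135, -0.003]
wrist_force: [-4.2, 7.0, 3.3]
width: 0.217
grip_force: 40.5
```

```bash
python3 st.py
```

```text
4.4 [0.6281 0.0424 0.264 ] 40.466274451464415 0.21723223102841038 [-4.2  7.   3.3]
0.04680731212024284 -38.7864784428451
```

Call:
{"api": "play_rows", "payload": {
  "moves": [
    [[0,0,0,-0.082,-0.09,0.003,10],[0,0,0,-0.056,-0.109,0.003,10],[0,0,0,-0.031,-0.121,0.003,10],[0,0,0,0.002,-0.125,0.003,10],[0,0,0,0.034,-0.121,0.003,10]]
  ]
}}

```text
time: 4.82
tool_pos: [0.5707, 0.0327, 0.2624]
tcp_rot: [2.302, 2.134, 0.003]
wrist_force: [3.4, 4.3, 0.5]
width: 0.212
grip_force: 40.1
```

Call:
{"api": "play_rows", "payload": {
  "moves": [
    [[0,0,0,0.064,-0.108,0.003,10],[0,0,0,0.09,-0.087,0.003,10],[0,0,0,0.109,-0.061,0.003,10],[0,0,0,0.121,-0.031,0.003,10],[0,0,0,0.125,0.002,0.003,10]]
  ]
}}

```text
time: 5.23
tool_pos: [0.5462, 0.0872, 0.2607]
tcp_rot: [2.301, 2.136, 0.001]
wrist_force: [8.6, -4.1, -1.9]
width: 0.216
grip_force: 40.0
```

```bash
python3 st.py
```

```text
5.2333 [0.5462 0.0872 0.2607] 39.97443647123873 0.21621407840824364 [ 8.6 -4.1 -1.9]
0.049482781956987916 169.64493286023912
```

Call:
{"api": "play_rows", "payload": {
  "moves": [
    [[0,0,0,0.121,0.039,0.003,10],[0,0,0,0.108,0.069,0.003,10],[0,0,0,0.087,0.09,0.003,10],[0,0,0,0.061,0.109,0.003,10],[0,0,0,0.031,0.121,0.003,10]]
  ]
}}

```text
time: 5.65
tool_pos: [0.5919, 0.1237, 0.2589]
tcp_rot: [2.301, 2.137, -0.007]
wrist_force: [-1.6, -10.2, 5.1]
width: 0.215
grip_force: 40.6
```

Call:
{"api": "play_rows", "payload": {
  "moves": [
    [[0,0,0,-0.002,0.125,0.003,10],[0,0,0,-0.034,0.121,0.003,10],[0,0,0,-0.064,0.108,0.003,10],[0,0,0,-0.09,0.087,0.003,10],[0,0,0,-0.109,0.054,0.003,10]]
  ]
}}

```text
time: 6.07
tool_pos: [0.6383, 0.0914, 0.2574]
tcp_rot: [-2.3, -2.135, 0.005]
wrist_force: [-5.3, -0.1, 5.1]
width: 0.217
grip_force: 40.8
```

```bash
python3 st.py; python3 arc.py 21.7 50 7 .048 .001
```

```text
6.0667 [0.6383 0.0914 0.2574] 40.81875062081963 0.21700564712154416 [-5.3 -0.1  5.1]
0.04739985838073996 25.352334789560913

[np.float64(-0.057), np.float64(0.019), 0.001] [np.float64(-0.059), np.float64(0.011), 0.001] [np.float64(-0.06), np.float64(0.004), 0.001] [np.float64(-0.06), np.float64(-0.003), 0.001] [np.float64(-0.059), np.float64(-0.011), 0.001] 
[np.float64(-0.057), np.float64(-0.018), 0.001] [np.float64(-0.054), np.float64(-0.025), 0.001]
```

Call:
{"api": "play_rows", "payload": {
  "moves": [
    [[0,0,0,-0.057,0.015,0.001,10],[0,0,0,-0.059,0.011,0.001,10],[0,0,0,-0.06,0.004,0.001,10],[0,0,0,-0.06,-0.003,0.001,10],[0,0,0,-0.059,-0.011,0.001,10]]
  ]
}}

```text
time: 6.48
tool_pos: [0.6388, 0.0614, 0.2567]
tcp_rot: [-2.303, -2.137, -0.002]
wrist_force: [3.0, 2.6, -0.1]
width: 0.219
grip_force: 40.2
```

```bash
python3 st.py
```

```text
6.4833 [0.6388 0.0614 0.2567] 40.24553091265261 0.2185151350164756 [ 3.   2.6 -0.1]
0.04665824145487965 -11.86542227288229
```

Call:
{"api": "play_rows", "payload": {
  "moves": [
    [[0,0,0,-0.03,-0.009,0,10],[0,0,0,-0.027,-0.01,0,10],[0,0,0,0,0,0,10],[0,0,0,0,0,0,10]]
  ]
}}

```text
time: 6.82
tool_pos: [0.6363, 0.055, 0.2566]
tcp_rot: [2.303, 2.136, 0.001]
wrist_force: [5.1, 0.4, -2.6]
width: 0.216
grip_force: 40.0
```

```bash
python3 st.py
```

```text
6.8167 [0.6363 0.055  0.2566] 40.01521898433566 0.21645916884094404 [ 5.1  0.4 -2.6]
0.04655015619098498 -20.252149362043596
```

Call:
{"api": "play_rows", "payload": {
  "moves": [
    [[0,0,0,-0.027,-0.01,0,10],[0,0,0,-0.027,-0.011,0,10],[0,0,0,0,0,0,10],[0,0,0,0,0,0,10]]
  ]
}}

```text
time: 7.15
tool_pos: [0.6337, 0.0502, 0.2565]
tcp_rot: [2.303, 2.136, 0.001]
wrist_force: [4.2, 1.8, -2.7]
width: 0.213
grip_force: 40.0
```

```bash
python3 st.py
```

```text
7.15 [0.6337 0.0502 0.2565] 39.97364432550967 0.21346686586771427 [ 4.2  1.8 -2.7]
0.0465334257710118 -26.934424873452325
```

Call:
{"api": "play_rows", "payload": {
  "moves": [
    [[0,0,0,-0.02,-0.011,0,10],[0,0,0,0,0,0,10],[0,0,0,0,0,0,10]]
  ]
}}

```text
time: 7.4
tool_pos: [0.6336, 0.0501, 0.2565]
tcp_rot: [-2.303, -2.137, -0.008]
wrist_force: [9.0, 7.1, -4.1]
width: 0.215
grip_force: 39.9
```

```bash
python3 st.py
```

```text
7.4 [0.6336 0.0501 0.2565] 39.89498249720782 0.21480222970480384 [ 9.   7.1 -4.1]
0.046527401893033844 -27.121397738104353
```

Call:
{"api": "play_rows", "payload": {
  "moves": [
    [[0,0,0,0.02,0.011,0,10],[0,0,0,0,0,0,36],[0,0,0,0,0,0,36],[0,0,0,0,0,0,36],[0,0,0,0,0,-0.1,36]]
  ]
}}

```text
time: 7.82
tool_pos: [0.6313, 0.0497, 0.2646]
tcp_rot: [-2.301, -2.134, 0.007]
wrist_force: [0.3, -0.2, -0.9]
width: 0.422
grip_force: 0.0
```

Call:
{"api": "play_rows", "payload": {
  "moves": [
    [[0,0,0,0,0,-0.3,36],[0,0,0,0,0,-0.35,36],[0,0,0,-0.1,0,-0.2,40],[0,0,0,-0.35,-0.036,0,40],[0,0,0,-0.35,-0.036,0,40]]
  ]
}}

```text
time: 8.23
tool_pos: [0.6211, -0.0291, 0.3561]
tcp_rot: [2.297, 2.137, 0.006]
wrist_force: [0.2, -0.2, -0.4]
width: 0.468
grip_force: 0.0
```

Call:
{"api": "play_rows", "payload": {
  "moves": [
    [[0,0,0,-0.35,-0.036,0,40],[0,0,0,-0.35,-0.036,0,40],[0,0,0,-0.35,-0.036,0,40],[0,0,0,-0.35,-0.036,0,40],[0,0,0,-0.1,0,0,40]]
  ]
}}

```text
time: 8.65
tool_pos: [0.593, -0.1824, 0.353]
tcp_rot: [2.306, 2.131, -0.003]
wrist_force: [-0.3, 0.5, 0.1]
width: 0.473
grip_force: 0.0
```

Call:
{"api": "play_rows", "payload": {
  "moves": [
    [[0,0,0,0,0,0.3,40],[0,0,0,0,0,0.3,40],[0,0,0,0,0,0,40],[0,0,0,0,0,0,40]]
  ]
}}

```text
time: 8.98
tool_pos: [0.5932, -0.177, 0.2904]
tcp_rot: [-2.3, -2.134, 0.004]
wrist_force: [-0.1, 0.4, -0.1]
width: 0.467
grip_force: 0.0
```

```bash
python3 - <<'E'
from h import *
c=cam('wrist');P=pts(c);z=P[...,2]
s=bot.read_state();p=s['tool_pos']
m=(c['depth']>0)&(z>.141)&(z<.155)&(abs(P[...,0]-.594)<.025)&(abs(P[...,1]+.18)<.03);print('grip w',m.sum(),P[m].mean(0) if m.any() else 0)
c=cam('scene');save(c,'s2.png');P=pts(c);z=P[...,2]
m=(z>.28)&(z<.31)&(np.hypot(P[...,0]-.594,P[...,1]-.0745)<.07)&(c['image'].max(-1)<80);print('crank',m.sum(),P[m].mean(0) if m.any() else 0)
print(s['time'],p,s['tcp_rot'],s['wrist_force'])
y=np.radians(-4.5);R=np.array([[np.cos(y),-np.sin(y)],[np.sin(y),np.cos(y)]]);print('press d',R.T@(np.array([.5936,-.1805])-p[:2]))
E
```

```text
grip w 284 [ 0.59389639 -0.17894493  0.14581454]
crank 59 [0.64352048 0.06195131 0.2877236 ]
9.0333 [ 0.59453816 -0.17726516  0.29264712] [-2.30236545e+00 -2.13644754e+00  3.96046534e-04] [-0.68197321 -0.25129844  1.24094271]
press d [-0.00068147 -0.00329848]
```

View pics/s2.png

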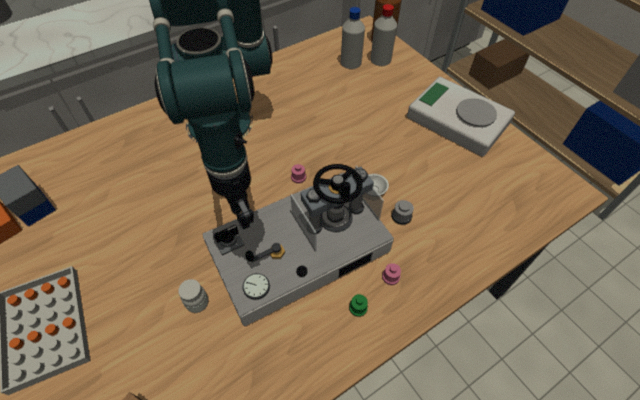

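```bash
cat > ck.py <<'E'
from h import *
for n in('top','scene','wrist'):
    c=cam(n);P=pts(c);z=P[...,2];np.savez('/tmp/'+n+'2.npz',**c)
    W=(np.hypot(P[...,0]-.594,P[...,1]-.0745)<.075)&(c['depth']>0)
    for lo in(.27,.286,):
        m=W&(z>lo)&(z<.31)
        if m.any(): 
            Q=P[m];d=Q.mean(0)[:2]-[.594,.0745];print(n,lo,m.sum(),Q.mean(0).round(4),Q[:,2].max().round(4),np.hypot(*d).round(4),'q',(4*np.pi-np.arctan2(d[1],d[0])-np.radians(4.5)).round(3))
E
python3 ck.py; python3 - <<'E'
from h import *
a=dict(np.load('/tmp/top2.npz'))['image'];b=dict(np.load('/tmp/scene2.npz'))['image']
f=lambda i:cv2.resize(i[:,:,::-1],(390,390),interpolation=cv2.INTER_CUBIC)
cv2.imwrite('pics/c2.png',np.hstack([f(a[150:260,255:365]),f(b[140:250,285:395])]))
E
```

```text
top 0.27 75 [0.6367 0.0631 0.2881] 0.2942 0.0442 q 12.748
top 0.286 55 [0.6381 0.0637 0.291 ] 0.2942 0.0454 q 12.729
scene 0.27 84 [0.6443 0.0611 0.2841] 0.2929 0.0521 q 12.749
scene 0.286 39 [0.6422 0.0629 0.2901] 0.2929 0.0496 q 12.725
```

View pics/c2.png

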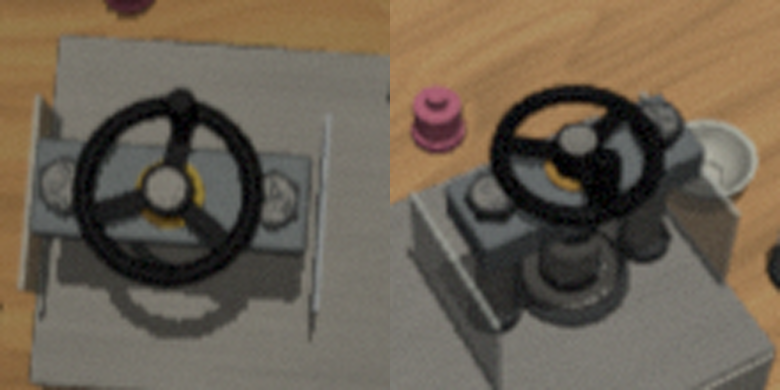

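Call:
{"api": "play_rows", "payload": {
  "moves": [
    [[0,0,0,-0.02,-0.005,0.36,40],[0,0,0,0,0,0.36,40],[0,0,0,0,0,0.36,40],[0,0,0,0,0,0.36,40],[0,0,0,0,0,0.28,40]]
  ]
}}

```text
time: 9.65
tool_pos: [0.5939, -0.1792, 0.1187]
tcp_rot: [2.303, 2.137, 0.0]
wrist_force: [-0.2, -0.3, 0.2]
width: 0.472
grip_force: 0.0
```

Call:
{"api": "play_rows", "payload": {
  "moves": [
    [[0,0,0,0,0,0,40],[0,0,0,0,0,0,10],[0,0,0,0,0,0,10],[0,0,0,0,0,0,10],[0,0,0,0,0,0,10]]
  ]
}}

```text
time: 10.07
tool_pos: [0.5928, -0.1794, 0.1216]
tcp_rot: [-2.301, -2.136, 0.003]
wrist_force: [-5.3, 1.1, -4.4]
width: 0.215
grip_force: 39.4
```

```bash
python3 st.py
```

```text
10.0667 [ 0.5928 -0.1794  0.1216] 39.37424692790955 0.21454214715891437 [-5.3  1.1 -4.4]
0.2539426551995298 -85.77435405201355
```

Call:
{"api": "play_rows", "payload": {
  "moves": [
    [[0,0,0.209,0.004,-0.073,0,10],[0,0,0.209,0.004,-0.073,0,10],[0,0,0.209,0.004,-0.073,0,10],[0,0,0.209,0.004,-0.073,0,10],[0,0,0.209,0.004,-0.073,0,10]]
  ]
}}

```text
time: 10.48
tool_pos: [0.5598, -0.168, 0.1217]
tcp_rot: [2.779, 1.462, 0.0]
wrist_force: [-0.5, 0.2, -7.9]
width: 0.21
grip_force: 40.0
```

```bash
cat > lv.py <<'E'
from h import *
s=bot.read_state();p=s['tool_pos'];d=p[:2]-np.array([.599,-.1105]);r=s['tcp_rot']
print(s['time'],p.round(4),s['wrist_force'].round(1),'r',np.hypot(*d),'lever',-np.degrees(np.arctan2(d[1],d[0]))-4.5-90,'toolyaw',np.degrees(2*np.arctan2(r[1],r[0])),s['q'].round(2))
E
python3 lv.py
```

```text
10.4833 [ 0.5598 -0.168   0.1217] [-0.5  0.2 -7.9] r 0.06958694457602808 lever 29.755747235068597 toolyaw 55.515261543826206 [-0.33  0.19  1.91 -0.    1.04  0.27]
```

Tracking perfectly; continue.

Call:
{"api": "play_rows", "payload": {
  "moves": [
    [[0,0,0.209,0.004,-0.073,-0.01,10],[0,0,0.209,0.004,-0.073,-0.01,10],[0,0,0.209,0.004,-0.073,0,10],[0,0,0.209,0.004,-0.073,0,10],[0,0,0.209,0.004,-0.073,0,10]]
  ]
}}

```text
time: 10.9
tool_pos: [0.5356, -0.1397, 0.1219]
tcp_rot: [-3.064, -0.694, 0.001]
wrist_force: [1.7, -0.8, -16.0]
width: 0.216
grip_force: 40.0
```

```bash
python3 lv.py
```

```text
10.9 [ 0.5356 -0.1397  0.1219] [  1.7  -0.8 -16. ] r 0.06981740908022725 lever 60.77795025741159 toolyaw -334.48997164489873 [-0.3   0.13  1.97  0.    1.04  0.83]
```

Call:
{"api": "play_rows", "payload": {
  "moves": [
    [[0,0,0.209,0.004,-0.073,0,10],[0,0,0.209,0.004,-0.073,0,10],[0,0,0.209,0.004,-0.073,0,10],[0,0,0.209,0.004,-0.073,0,10],[0,0,0.209,0.004,-0.073,0,10]]
  ]
}}

```text
time: 11.32
tool_pos: [0.5295, -0.1047, 0.122]
tcp_rot: [3.138, -0.12, 0.001]
wrist_force: [0.4, -27.2, -19.2]
width: 0.216
grip_force: 40.8
```

```bash
python3 lv.py
```

```text
11.3167 [ 0.5295 -0.1047  0.122 ] [  0.4 -27.2 -19.2] r 0.06974174853450546 lever -269.7666194311943 toolyaw -4.392848070393398 [-0.24  0.1   2.   -0.    1.03  1.41]
```

Call:
{"api": "play_rows", "payload": {
  "moves": [
    [[0,0,0,0,0.03,0.02,10],[0,0,0,0,0,0,40],[0,0,0,0,0,0,40],[0,0,0,0,0,0,40],[0,0,0,0,0,-0.1,40]]
  ]
}}

```text
time: 11.73
tool_pos: [0.5294, -0.1079, 0.1304]
tcp_rot: [3.14, -0.112, 0.0]
wrist_force: [-1.0, -0.0, -1.1]
width: 0.469
grip_force: 0.0
```

Call:
{"api": "play_rows", "payload": {
  "moves": [
    [[0,0,0,0,0,-0.36,40],[0,0,0,0,0,-0.36,20],[0,0,0,0,0,-0.36,10],[0,0,0,0,0,-0.36,0],[0,0,0,0,0,-0.36,0]]
  ]
}}

```text
time: 12.15
tool_pos: [0.5295, -0.1079, 0.3138]
tcp_rot: [3.139, -0.112, 0.004]
wrist_force: [0.7, -0.8, -0.3]
width: 0.0
grip_force: 0.0
```

Call:
{"api": "play_rows", "payload": {
  "moves": [
    [[0,0,0,0,0,-0.3,0],[0,0,0,0,0,0,0],[0,0,0,0,0,0,0]]
  ]
}}

```text
time: 12.4
tool_pos: [0.5311, -0.1082, 0.3449]
tcp_rot: [3.138, -0.112, 0.013]
wrist_force: [0.6, 0.4, -0.1]
width: 0.001
grip_force: 0.0
```

```bash
python3 lv.py; python3 ck.py; python3 - <<'E'
from h import *
for n in('top','scene'):
    c=dict(np.load('/tmp/'+n+'2.npz'));P=pts(c);z=P[...,2]
    m=(z>.14)&(z<.155)&(np.hypot(P[...,0]-.599,P[...,1]+.1105)<.09)&(c['image'].max(-1)<80)
    if m.any():d=P[m].mean(0)[:2]-[.599,-.1105];print(n,m.sum(),P[m].mean(0),90-((np.degrees(np.arctan2(d[1],d[0]))+4.5)%360-180))
E
```

```text
12.4 [ 0.5311 -0.1082  0.3449] [ 0.6  0.4 -0.1] r 0.06795425966139558 lever -272.58528812031386 toolyaw -4.103043171840791 [-0.25 -0.05  1.74 -0.    1.44  1.4 ]
top 0.27 75 [0.6367 0.0631 0.2883] 0.2941 0.0442 q 12.748
top 0.286 57 [0.6379 0.0634 0.2909] 0.2941 0.0453 q 12.735
scene 0.27 85 [0.6442 0.061  0.2839] 0.2931 0.052 q 12.75
scene 0.286 40 [0.6423 0.0627 0.2898] 0.2931 0.0497 q 12.728
wrist 0.27 1574 [0.6397 0.0581 0.2844] 0.2938 0.0486 q 12.833
wrist 0.286 762 [0.6399 0.0597 0.2903] 0.2938 0.0482 q 12.801
scene 68 [ 0.56575008 -0.06949966  0.14561943] 136.4590930064496
```

```bash
python3 - <<'E'
from h import *
for n in('top','scene','wrist'):
    c=dict(np.load('/tmp/'+n+'2.npz'));P=pts(c);z=P[...,2]
    m=(z>.135)&(z<.155)&(np.hypot(P[...,0]-.599,P[...,1]+.1105)<.09)
    k,lab,st,ce=cv2.connectedComponentsWithStats(m.astype(np.uint8))
    for i in range(1,k):
        if st[i,4]>8: print(n,ce[i].round(0),st[i,4],P[lab==i].mean(0).round(3),np.ptp(P[lab==i],axis=0).round(3))
E
```

```text
scene [306. 226.] 39 [ 0.606 -0.025  0.145] [0.053 0.005 0.019]
scene [263. 221.] 48 [ 0.533 -0.107  0.143] [0.02  0.018 0.013]
wrist [235. 105.] 278 [ 0.607 -0.026  0.145] [0.057 0.005 0.02 ]
wrist [317. 171.] 246 [ 0.531 -0.106  0.145] [0.019 0.019 0.013]
```

Call:
{"api": "play_rows", "payload": {
  "moves": [
    [[0,0,0,0.158,-0.296,0,40],[0,0,0,0.158,-0.296,0,40],[0,0,0,0.158,-0.296,0,40],[0,0,0,0.158,-0.296,0,40],[0,0,0,0.158,-0.296,0,40]]
  ]
}}

```text
time: 12.97
tool_pos: [0.6184, 0.0356, 0.3375]
tcp_rot: [3.139, -0.113, -0.006]
wrist_force: [-0.7, -0.1, 0.1]
width: 0.467
grip_force: 0.0
```

Call:
{"api": "play_rows", "payload": {
  "moves": [
    [[0,0,0,0.158,-0.296,0,40],[0,0,0,0,0,0,40],[0,0,0,0,0,0,40]]
  ]
}}

```text
time: 13.22
tool_pos: [0.6362, 0.0643, 0.3369]
tcp_rot: [3.139, -0.108, -0.008]
wrist_force: [-0.3, -1.1, -0.7]
width: 0.467
grip_force: 0.0
```

```bash
python3 st.py
```

```text
13.2167 [0.6362 0.0643 0.3369] 0.0 0.467416646805799 [-0.3 -1.1 -0.7]
0.04341821128024481 -9.143457360347949
```

Call:
{"api": "play_rows", "payload": {
  "moves": [
    [[0,0,0,0.04,0.02,0.3,40],[0,0,0,0,0,0.3,40],[0,0,0,0,0,0.2,40],[0,0,0,0,0,0,40],[0,0,0,0,0,0,40]]
  ]
}}

```text
time: 13.63
tool_pos: [0.6386, 0.0593, 0.2576]
tcp_rot: [3.139, -0.114, -0.008]
wrist_force: [0.3, -0.7, 0.2]
width: 0.467
grip_force: 0.0
```

Call:
{"api": "play_rows", "payload": {
  "moves": [
    [[0,0,0,0,0,0,10],[0,0,0,0,0,0,10],[0,0,0,0,0,0,10],[0,0,0,0,0,0,10],[0,0,0,0,0,0,10]]
  ]
}}

```text
time: 14.05
tool_pos: [0.6413, 0.0607, 0.262]
tcp_rot: [-3.139, 0.112, -0.005]
wrist_force: [-0.9, 2.1, 4.2]
width: 0.214
grip_force: 39.8
```

```bash
python3 st.py
```

```text
14.05 [0.6413 0.0607 0.262 ] 39.827954890206456 0.21365699295071236 [-0.9  2.1  4.2]
0.049275036313075136 -11.776163357954077
```

Call:
{"api": "play_rows", "payload": {
  "moves": [
    [[0,0,0,-0.006,0.03,0,10],[0,0,0,-0.01,0.03,0,10],[0,0,0,-0.01,0.03,0,10],[0,0,0,0,0,0,10],[0,0,0,0,0,0,10]]
  ]
}}

```text
time: 14.47
tool_pos: [0.6379, 0.0523, 0.2619]
tcp_rot: [-3.138, 0.112, -0.004]
wrist_force: [-1.2, 4.0, 5.7]
width: 0.219
grip_force: 40.0
```

```bash
python3 st.py
```

```text
14.4667 [0.6379 0.0523 0.2619] 40.00367611879483 0.21926130569114305 [-1.2  4.   5.7]
0.04915807725934725 -22.289271525086917
```

Call:
{"api": "play_rows", "payload": {
  "moves": [
    [[0,0,0,-0.01,0.025,0,10],[0,0,0,0,0,0,10],[0,0,0,0,0,0,10]]
  ]
}}

```text
time: 14.72
tool_pos: [0.6367, 0.0504, 0.2618]
tcp_rot: [-3.137, 0.112, -0.004]
wrist_force: [0.2, 5.4, 5.4]
width: 0.216
grip_force: 40.0
```

```bash
python3 st.py
```

```text
14.7167 [0.6367 0.0504 0.2618] 39.98292157659307 0.21640688933768915 [0.2 5.4 5.4]
0.04908425726024587 -24.948413208693836
```

Call:
{"api": "play_rows", "payload": {
  "moves": [
    [[0,0,0,-0.01,0.025,0,10],[0,0,0,0,0,0,10],[0,0,0,0,0,0,10]]
  ]
}}

```text
time: 14.97
tool_pos: [0.6363, 0.0496, 0.2618]
tcp_rot: [-3.134, 0.112, -0.007]
wrist_force: [1.5, 9.5, 4.2]
width: 0.214
grip_force: 40.0
```

```bash
python3 st.py
```

```text
14.9667 [0.6363 0.0496 0.2618] 39.97525659156963 0.21402039824310704 [1.5 9.5 4.2]
0.04909847660967098 -25.9295088329294
```

Call:
{"api": "play_rows", "payload": {
  "moves": [
    [[0,0,0,0,0,0,40],[0,0,0,0,0,0,40],[0,0,0,0,0,0,40],[0,0,0,0,0,-0.2,40],[0,0,0,0,0,-0.4,40]]
  ]
}}

```text
time: 15.38
tool_pos: [0.6311, 0.046, 0.3127]
tcp_rot: [3.137, -0.113, -0.022]
wrist_force: [0.3, 0.5, -0.5]
width: 0.466
grip_force: 0.0
```

Call:
{"api": "play_rows", "payload": {
  "moves": [
    [[0,0,0,0,0,-0.4,40],[0,0,0,-0.3,0.2,0,40],[0,0,0,-0.3,0.3,0,40],[0,0,0,-0.3,0.35,0,40]]
  ]
}}

```text
time: 15.72
tool_pos: [0.542, -0.0288, 0.3607]
tcp_rot: [3.138, -0.11, 0.002]
wrist_force: [-0.4, -1.1, -0.3]
width: 0.468
grip_force: 0.0
```

```bash
python3 ck.py; python3 st.py
```

```text
scene 0.27 83 [0.6439 0.0601 0.2845] 0.2932 0.0519 q 12.77
scene 0.286 42 [0.6421 0.0614 0.2899] 0.2932 0.0498 q 12.754
wrist 0.27 1042 [0.6398 0.0595 0.287 ] 0.2939 0.0482 q 12.803
wrist 0.286 683 [0.6402 0.0614 0.291 ] 0.2939 0.048 q 12.765
15.8667 [ 0.541  -0.0302  0.3602] 0.0 0.4637956435066723 [-0.3  0.5  0.4]
0.11735029224002792 -112.36601780754565
```

Call:
{"api": "play_rows", "payload": {
  "moves": [
    [[0,0,-0.24,0,0,0,40],[0,0,-0.24,0,0,0,40],[0,0,-0.24,0,0,0,40],[0,0,-0.24,0,0,0,40],[0,0,-0.24,0,0,0,40]]
  ]
}}

```text
time: 16.28
tool_pos: [0.5435, -0.0277, 0.3595]
tcp_rot: [3.03, 0.829, -0.001]
wrist_force: [0.1, 0.6, -0.5]
width: 0.468
grip_force: 0.0
```

Call:
{"api": "play_rows", "payload": {
  "moves": [
    [[0,0,-0.24,0,0,0,40],[0,0,-0.24,0,0,0,40],[0,0,-0.24,0,0,0,40],[0,0,-0.24,0,0,0,40],[0,0,-0.24,0,0,0,40]]
  ]
}}

```text
time: 16.7
tool_pos: [0.5435, -0.0276, 0.3594]
tcp_rot: [-2.649, -1.688, 0.001]
wrist_force: [-0.6, -0.4, -0.6]
width: 0.466
grip_force: 0.0
```

Call:
{"api": "play_rows", "payload": {
  "moves": [
    [[0,0,-0.24,0,0,0,40],[0,0,-0.24,0,0,0,40],[0,0,-0.24,0,0,0,40],[0,0,0,-0.342,-0.052,0,40],[0,0,0,-0.342,-0.052,0,40]]
  ]
}}

```text
time: 17.12
tool_pos: [0.5277, -0.0944, 0.3594]
tcp_rot: [-2.306, -2.133, 0.001]
wrist_force: [0.7, -1.1, 0.6]
width: 0.469
grip_force: 0.0
```

Call:
{"api": "play_rows", "payload": {
  "moves": [
    [[0,0,0,-0.342,-0.052,0,40],[0,0,0,-0.342,-0.052,0,40],[0,0,0,-0.342,-0.052,0,40],[0,0,0,0,0,0,40],[0,0,0,0,0,0,40]]
  ]
}}

```text
time: 17.53
tool_pos: [0.5029, -0.1977, 0.3594]
tcp_rot: [-2.314, -2.124, 0.001]
wrist_force: [0.1, 0.4, 0.1]
width: 0.466
grip_force: 0.0
```

```bash
cat > sw.py <<'E'
from h import *
c=cam('wrist');P=pts(c);z=P[...,2]
m=(z>.134)&(z<.145)&(np.hypot(P[...,0]-.502,P[...,1]+.1986)<.045)&(c['depth']>0)
if m.any(): print(m.sum(),P[m].mean(0),cv2.minAreaRect(P[m][:,:2].astype(np.float32)))
s=bot.read_state();p=s['tool_pos'];r=s['tcp_rot'];y=np.radians(-4.5);R=np.array([[np.cos(y),-np.sin(y)],[np.sin(y),np.cos(y)]])
print(s['time'],p.round(4),s['wrist_force'].round(1),'yaw',np.degrees(2*np.arctan2(r[1],r[0]))%360,'press d',R.T@(np.array([.502,-.1986])-p[:2]),s['q'].round(2))
E
python3 sw.py;python3 ck.py
```

```text
547 [ 0.50208264 -0.19658715  0.1389286 ] ((0.5015779733657837, -0.19768184423446655), (0.05837397649884224, 0.012972643598914146), 85.21183013916016)
17.5833 [ 0.5032 -0.1965  0.3594] [ 0.3 -0.4 -0.1] yaw 85.1808408532404 press d [-0.00099911 -0.00213772] [-0.42 -0.05  1.71  0.    1.47 -0.33]
top 0.27 73 [0.6365 0.0627 0.2887] 0.294 0.0441 q 12.759
top 0.286 56 [0.6379 0.0631 0.2908] 0.294 0.0454 q 12.741
scene 0.27 88 [0.6443 0.0601 0.2837] 0.2927 0.0523 q 12.767
scene 0.286 40 [0.6421 0.062  0.2901] 0.2927 0.0497 q 12.743
```

Call:
{"api": "play_rows", "payload": {
  "moves": [
    [[0,0,0,-0.015,-0.01,0.35,40],[0,0,0,0,0,0.35,40],[0,0,0,0,0,0.35,40],[0,0,0,0,0,0.35,40],[0,0,0,0,0,0.35,40]]
  ]
}}

```text
time: 18.15
tool_pos: [0.5021, -0.1961, 0.1838]
tcp_rot: [2.308, 2.13, 0.001]
wrist_force: [-0.1, -0.7, -0.1]
width: 0.47
grip_force: 0.0
```

Call:
{"api": "play_rows", "payload": {
  "moves": [
    [[0,0,0,0,0,0.35,40],[0,0,0,0,0,0.28,40],[0,0,0,0,0,0.05,40],[0,0,0,0,0,0,40],[0,0,0,0,0,0,5]]
  ]
}}

```text
time: 18.57
tool_pos: [0.5028, -0.1972, 0.1182]
tcp_rot: [2.309, 2.129, 0.001]
wrist_force: [-0.2, 0.7, -0.3]
width: 0.344
grip_force: 0.0
```

Call:
{"api": "play_rows", "payload": {
  "moves": [
    [[0,0,0,0,0,0,5],[0,0,0,0,0,0,5],[0,0,0,0,0,0,5],[0,0,0,0,0,0,5],[0,0,0,0,0,0,5]]
  ]
}}

```text
time: 18.98
tool_pos: [0.5012, -0.1976, 0.1196]
tcp_rot: [-2.311, -2.129, 0.001]
wrist_force: [-5.1, 1.4, 4.2]
width: 0.152
grip_force: 40.8
```

```bash
python3 sw.py
```

```text
4225 [ 0.50233887 -0.19362451  0.13903975] ((0.499759316444397, -0.1965625137090683), (0.058111585676670074, 0.03727295994758606), 63.245208740234375)
19.0333 [ 0.5012 -0.1977  0.1196] [-6.1  1.3  4.9] yaw 85.30660184942438 press d [ 0.00082321 -0.00088249] [-0.42  0.11  2.01 -0.    1.03 -0.34]
```

Call:
{"api": "play_rows", "payload": {
  "moves": [
    [[0,0,0.209,0,0,0,5],[0,0,0.209,0,0,0,5],[0,0,0.209,0,0,0,5],[0,0,0.209,0,0,0,5],[0,0,0.209,0,0,0,5]]
  ]
}}

```text
time: 19.45
tool_pos: [0.5016, -0.1978, 0.1196]
tcp_rot: [2.785, 1.452, -0.0]
wrist_force: [-2.9, 1.7, 2.4]
width: 0.157
grip_force: 40.7
```

Call:
{"api": "play_rows", "payload": {
  "moves": [
    [[0,0,0.209,0,0,0,5],[0,0,0.209,0,0,0,5],[0,0,0.209,0,0,0,5],[0,0,0.209,0,0,0,5],[0,0,0.209,0,0,0,5]]
  ]
}}

```text
time: 19.87
tool_pos: [0.5019, -0.198, 0.1197]
tcp_rot: [3.065, 0.683, 0.001]
wrist_force: [-3.9, 1.8, 2.2]
width: 0.156
grip_force: 40.5
```

Call:
{"api": "play_rows", "payload": {
  "moves": [
    [[0,0,0.04,0,0,0,5],[0,0,0,0,0,0,5],[0,0,-0.04,0,0,0,5]]
  ]
}}

```text
time: 20.12
tool_pos: [0.5019, -0.198, 0.1196]
tcp_rot: [3.062, 0.696, 0.001]
wrist_force: [-5.5, 0.4, 8.0]
width: 0.152
grip_force: 41.0
```

```bash
python3 sw.py; python3 -c "
from h import *
print(bot.read_state()['torque'])"
```

```text
4232 [ 0.50604269 -0.19636375  0.13900408] ((0.5021450519561768, -0.19560949504375458), (0.058222223073244095, 0.03768517076969147), 4.026475429534912)
20.1667 [ 0.5019 -0.198   0.1195] [-5.8  0.6  7.9] yaw 25.661684631355417 press d [ 0.00017348 -0.00062081] [-0.42  0.11  2.01 -0.    1.03  0.7 ]
[-0.03828749  1.31957239 -0.11599714]
```

Call:
{"api": "play_rows", "payload": {
  "moves": [
    [[0,0,0,0,0,0,40],[0,0,0,0,0,0,40],[0,0,0,0,0,0,40],[0,0,0,0,0,-0.1,40],[0,0,0,0,0,-0.3,40]]
  ]
}}

```text
time: 20.58
tool_pos: [0.4984, -0.196, 0.1532]
tcp_rot: [-3.059, -0.69, 0.011]
wrist_force: [0.2, -0.5, -0.1]
width: 0.468
grip_force: 0.0
```

Call:
{"api": "play_rows", "payload": {
  "moves": [
    [[0,0,0,0,0,-0.35,40],[0,0,0,0,0,-0.35,40],[0,0,0,0,0,-0.35,40],[0,0,0,0,0,-0.35,40],[0,0,0,0,0,0,40]]
  ]
}}

```text
time: 21.0
tool_pos: [0.5057, -0.1993, 0.3073]
tcp_rot: [3.055, 0.689, 0.02]
wrist_force: [1.2, -0.5, 0.6]
width: 0.468
grip_force: 0.0
```

```bash
python3 sw.py; python3 ck.py; python3 - <<'E'
from h import *
c=dict(np.load('/tmp/scene2.npz'));cv2.imwrite('pics/s3.png',cv2.resize(c['image'][140:330,160:420,::-1],None,fx=3,fy=3,interpolation=cv2.INTER_CUBIC))
E
```

```text
750 [ 0.50400574 -0.19766606  0.13876424] ((0.502830445766449, -0.19794471561908722), (0.05859195813536644, 0.013545580208301544), 25.458341598510742)
21.05 [ 0.5046 -0.1988  0.3037] [0.7 0.2 0.4] yaw 25.41754308947428 press d [-2.61290766e-03  1.83329142e-06] [-0.42 -0.03  1.8   0.    1.36  0.71]
top 0.27 73 [0.6365 0.0626 0.2887] 0.2941 0.0441 q 12.76
top 0.286 57 [0.6377 0.0635 0.2908] 0.2941 0.0451 q 12.735
scene 0.27 85 [0.6442 0.0601 0.2843] 0.2931 0.0522 q 12.766
scene 0.286 43 [0.6423 0.0615 0.2898] 0.2931 0.0501 q 12.75
```

View pics/s3.png

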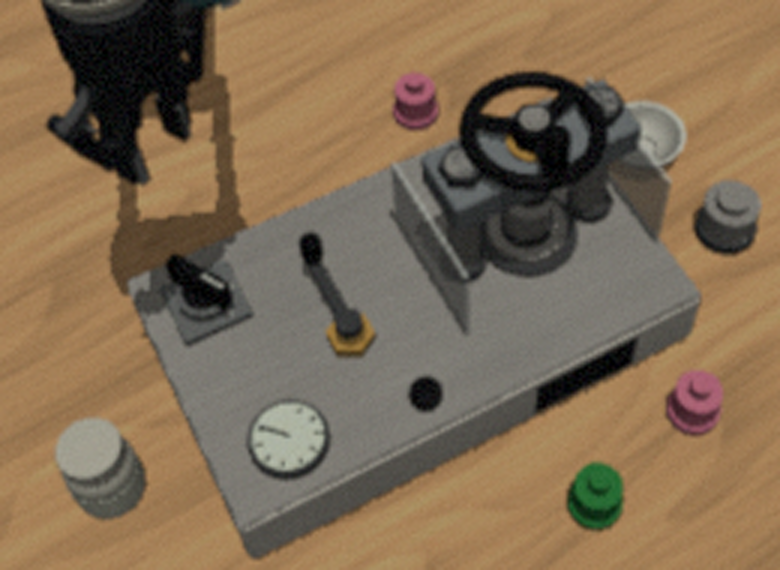

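The picture shows the lever shut, its grip near pixel (311,247). The switch is at on, near (200,282), 60° from off. The crank is over the bearing angle, and the die and bench items are in place. The robot is clear of everything.

```bash
python3 -c "
from workcell import bot
print(bot.finish_job())"
```

```text
the job is handed in; nothing more can be done
None
```

I handed the job in at about 21 s: the handwheel was wound to its stop at about 13.0 rad, then the lever measured shut and the switch was turned to on. When released, the wheel sprang back both times to about 12.75 rad, still past the 12.57 where the foot meets the die, and nothing on the bench looked moved.

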